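# Pin the throw lever of a key-safe door with its hairpin clip

### The arm

A 6-joint arm with a two-finger parallel gripper is mounted at the origin on a cart in front of the work surface, level with it; the furniture and walls round the work are solid. World frame = base frame: x ahead of the robot, y to its left, z up, the work surface at z = 0. Lengths are in m, angles in rad, forces in N, time in s.
With the tool pointing down it reaches from about 0.35 to 0.975 m from the base axis. Payload 7.1 kg.
Tool frame: the origin (TCP) lies at the very end of the fingers, on their centre line; the grasp point (between the pads) lies bot.grasp_offset behind it (bot.grasp_offset is the distance from the TCP to the grasp point, in m); z points along the fingers, y is the line along which they close (so a half turn about z gives the same grasp; the last joint's range is limited). The gripper opens to 88 mm and grips with 3 to 60 N. Pads are 20 mm wide; open, the fingers measure 115 mm over their backs; the gripper's body (75 mm by 178 mm) begins 61 mm behind the grasp point.
Start: joints at [-0.019, 0.423, 1.63, -0, 1.089, -0.019], TCP at [0.625, 0, 0.223] pointing down, gripper open.
Joint ranges: [-3, 3], [-0.9, 2.11], [0.09, 2.58], [-1.31, 4.45], [0.11, 2.69], [-2.54, 2.54]. Speed limits (rad/s): [2.39, 2.39, 3.01, 3.14, 3.14, 3.14].

### API

Orientations are given as [roll, pitch, yaw] about the fixed x, y, z axes, in that order (R = Rz(yaw) Ry(pitch) Rx(roll)).
In Python, from workcell import bot, camera, finder gives the robot as it stands.
- The arm moves only by the shell command python3 -m pendant 'ROWS' [FORCE]. ROWS is a JSON object of lists of equal length, an entry for each row: "fingers": the opening in per cent of the stroke, from 0 (shut) to 100 (fully open); "slide": the shift along the tool's x, y, z in mm, a list of three; "angular": the turn, a rotation vector about the tool's x, y, z in degrees, a list of three. In form: {"fingers": [fingers, ...], "slide": [[x, y, z], ...], "angular": [[wx, wy, wz], ...]}. A call has exactly 5 rows; each row shifts and turns the commanded pose from where the row before left it, along the tool's axes as they then stand; what a row does not reach is not made up. A row lasts 1/8 s, in which the tool goes at most 62.5 mm and 10.7 degrees, less where a joint would pass 70% of its speed; a pose out of reach is approached as far as the arm can. A call with a gripper value outside its range is refused whole. The fingers move at their own pace and stop on an object; FORCE is the grip in N (left out, the last holds). Time passes only in rows, so rows that do not move let the fingers close, or fill a call up. It gives the time, the measured TCP pose, the force, the opening and the grip force at its end, in the units of the state.
- bot.state(): the state, without advancing time (a new reading comes with each control period).
- camera(name): name is "scene" or "side" or "wrist"; returns a dict with "frame" (400x640x3 uint8, red, green, blue), "depth" (400x640 float32, m along the optical axis (not along the pixel's ray), 0 where there is no reading), "fovy" (degrees; the focal length in pixels is half the picture's height over the tangent of half this angle, whatever the lens; pixels are square), "cx", "cy" (the principal point, pixels), "k1" (the pictures are not rectified: a ray, as slopes to the right and down, at radius r is drawn at 1 + k1 r^2 times it, then the intrinsics apply), "camera_from_world" (4x4, takes a point from world to camera coordinates). Camera axes: x right, y down, z forward; pixel columns grow to the right and rows downward; lengths in m; the calibration is good to about 2 mm. A picture is of the moment at which its call begins.
- bot.sign_off(): hands the job in; it is judged then, once.
Trained networks look in a picture, given as the dict that the camera call returned (one of the last four; its "shot" number tells which), for a name from the list of things; names that differ only in an ending like _2 or _b are one class to them, and where a whole thing is asked for, a point or a joint stands for the part that bears it (a point fixed in the world has none). Each returns a list of dicts, best first, with "p" (0 to 1); they miss things now and then, are a little off and sometimes report something else, mostly with a low value. They report only what shows in the picture. A call takes as long as a camera call.
- finder.look_for(picture, target): "bbox" ([left, top, right, bottom] in pixels, round what is visible of it).
- finder.mark_of(picture, target): "position" ([column, row] in pixels: a listed point, or the origin of a listed thing).
The state is a dict: "clock": time; "joint_pos": joint angles; "joint_vel": joint speeds; "tau": joint torques, N m; "position": TCP position; "orientation": TCP orientation; "ft_force": force on the tool from outside, world axes, zero at the start; "moment": the same for the moment, N m; "width": finger opening in m; "grasp_force": force on a finger pad.
Only numpy, scipy, OpenCV 4.12 (cv2) and the standard library are available. Lean on these libraries where they do the work, as an engineer would, in place of code of your own. Each camera call takes 0.05 s, during which the arm holds its last target. There are 200 camera calls.

### The job

Finish the boltwork of the key-safe door that lies on its face: lower the loose throw lever over the pivot post, with its fork over the bolt bar's stud, until it lies fully down. Then push the hairpin clip sideways into the post's groove above the lever until it snaps past the neck and is fully home against the post. Do not force the lever or the clip, and leave the other things on the bench where they are.

Things in the scene. Friction and masses are not known exactly. Their poses are not given: they have to be found in the camera images.
- door: the grey key-safe door, 150 x 116 mm, face down on a soft foam pad, which lets it shift sideways about 1 mm per 2.5 N and springs it back. Origin: centre of its underside, 10 mm above the bench; x roughly away from the robot. Inner face 32 mm above the bench. Lock case (plug 52 mm up) at x 27 to 68, y 4 to 52 mm, its tongue (43 mm up) at x 16 to 28, y 41 to 51 mm. Bare in front (-x) of the post
- post (a point): the pivot post, an upright steel pin on the door. Point: on its axis, at the middle of its groove, 61.75 mm above the bench; axes as the door's. From below: boss 24 mm in diameter with a flat shoulder 11.75 mm under this point; bearing part 14 mm in diameter; from 4.25 mm under to 3.75 mm over this point the neck (groove), 10 mm in diameter; head 14 mm in diameter, top 11.25 mm over it, chamfered
- stud (a point): the drive stud of the bolt bar, an upright pin 9 mm in diameter. Point: on its axis, 54 mm above the bench. Its shoulder (18 mm in diameter) is at 50 mm, level with the post's; its chamfered top at 64 mm. It is 60 mm from the post in the door's -y and -9 to +9 mm in the door's x: the bar may stand anywhere in its travel along x and slides with about 3 N
- lever_hub (a point): hub of the loose throw lever (dark steel bell crank, 8 mm thick, 0.12 kg, flat on the bench, right way up). Point: on the hub's axis, half-way up; x along the fork arm, z up. Hub 34 mm in diameter, bore 15.5 mm. Fully down it lies on the shoulders of post and stud: this point on the post's axis, 54 mm above the bench (top face at 58 mm), x from post to stud
- lever_arm (a point): where to grip the lever: middle of its fork arm, half-way up, 25 mm along x from the hub's axis, near the centre of mass; axes as lever_hub. Flat parallel sides 20 mm apart. From the hub's axis the arm runs to x = 45 mm, then two prongs (23 mm wide overall) to 74 mm with an open slot 12 mm wide between; a short ear, 14 mm wide, runs to y = +36 mm
- lever: the same throw lever; origin on the hub's axis at its underside, 4 mm under lever_hub. It should go down under little more than its own weight; more than 25 N between lever and door would damage them
- clip_seat (a point): the hairpin clip (bright steel wire 5 mm thick, bent flat, 45 g) lies on the bench. Point: between its legs, at half the wire's height, where the post's axis is when the clip is fully home; x to the open mouth. Flared mouth 16 mm wide inside at x = 18 mm; throat 5.4 mm at 7.4 mm; pocket 9 mm from 2 to -3 mm, ending in shoulders that bear on the post when home
- clip_shank (a point): where to grip the clip: middle of its two straight parallel shanks, 25.5 mm behind clip_seat, at half the wire's height; axes as clip_seat. 14 mm wide over the outsides along y, straight for 9 mm to the rear and 16 mm to the front along x; behind them a round loop 19 mm wide ends 28 mm behind this point. The shanks do not give; the legs ahead of them spring outward
- clip: the same clip; origin 2.5 mm under clip_seat, axes as clip_seat. In the groove it lies on the lever, clip_seat 60.5 mm above the bench. Pushing the throat over the neck takes 9 to 17 N, shifting the door along; as it snaps past, the force drops to a few N and the clip springs nearly home; then the force rises again as its shoulders bear on the post. Over 25 N between clip and door spoils them
- screwdriver_red: bystander: red-handled screwdriver lying on the bench behind the door, about 30 x 240 x 34 mm
- padlock: bystander: brass padlock lying on its back, about 68 x 45 x 21 mm
- hex_key: bystander: black L-shaped hex key lying on the bench, about 33 x 93 x 6 mm
- oiler: bystander: small yellow plastic oiler bottle standing on the bench behind the door, about 40 mm in diameter and 123 mm tall

How it is judged:
By the outcome, as a careful person would: the job done as asked, in the order asked, and still so for the second after the job is handed in, with the robot touching nothing.
It also fails if it takes over 61 s, if anything falls off the work surface, if the arm or the gripper's body presses on something with over 40 N, if the wrist force passes 120 N, or if a joint passes its speed limit or range.

## Working session

There is one attempt and no reset: what is moved stays moved. The work goes in short steps, Python scripts to look and compute and a shell command to move; the robot and the scene stay as the last step left them, time stands still between calls to the robot, and variables do not carry over. Pictures are saved under pics/ and viewed, at most 10 in all, crops included, and the job is handed in when it is done.

```bash
ls; mkdir -p pics; cat > h.py <<'E'
import numpy as np, cv2
from workcell import bot, camera, finder
def ray(p,px):
    h=p["frame"].shape[0]; f=h/2/np.tan(np.radians(p["fovy"])/2)
    d=np.array([(px[0]-p["cx"])/f,(px[1]-p["cy"])/f]); u=d.copy()
    for _ in range(30): u=d/(1+p["k1"]*(u@u))
    T=np.linalg.inv(p["camera_from_world"]); return T[:3,3],T[:3,:3]@np.array([u[0],u[1],1])
def at_z(p,px,z):
    o,d=ray(p,px); return o+d*(z-o[2])/d[2]
def proj(p,P):
    h=p["frame"].shape[0]; f=h/2/np.tan(np.radians(p["fovy"])/2)
    c=p["camera_from_world"]@np.append(P,1); u=c[:2]/c[2]; u=u*(1+p["k1"]*(u@u))
    return u*f+[p["cx"],p["cy"]]
def save(p,n): cv2.imwrite(f"pics/{n}.png",p["frame"][:,:,::-1])
E
cat > a.py <<'E'
from h import *
np.set_printoptions(precision=4,suppress=True)
Z=dict(door=.01,post=.06175,stud=.054,lever_hub=.004,lever_arm=.004,clip_seat=.0025,clip_shank=.0025,padlock=.01,hex_key=.003,oiler=0,screwdriver_red=.015)
ims=[]
for c in ("scene","side","wrist"):
    p=camera(c); ims.append(p["frame"]); save(p,"s_"+c)
    for n,z in Z.items():
        r=finder.mark_of(p,n)
        for q in r[:2]:
            if q["p"]>.2: print(c,n,round(q["p"],2),np.round(q["position"],1),at_z(p,q["position"],z)[:2])
print(bot.grasp_offset,bot.state())
E
python3 a.py
```

```text
pics
scene door 0.72 [274.4 204.4] [0.4655 0.0501]
scene post 0.63 [263.  186.2] [0.4444 0.0773]
scene post 0.42 [326.5 316.4] [ 0.3445 -0.4288]
scene lever_hub 0.58 [233.4 175.6] [0.4292 0.2735]
scene lever_hub 0.44 [223.5 181.5] [0.3881 0.2522]
scene lever_arm 0.7 [240.8 183.1] [0.4316 0.2179]
scene clip_seat 0.62 [232.3 183.7] [0.408  0.2291]
scene clip_seat 0.61 [329.8 319.4] [ 0.3777 -0.3919]
scene clip_shank 0.5 [230.7 180.9] [0.41   0.2479]
scene padlock 0.71 [310.1 290.5] [ 0.3803 -0.3048]
scene padlock 0.38 [233.5 176.3] [0.4242 0.2587]
scene hex_key 0.53 [223.9 184.4] [0.3833 0.2362]
scene hex_key 0.44 [329.4 319.4] [ 0.3768 -0.3919]
scene screwdriver_red 0.65 [319.5 180.2] [0.6467 0.1033]
side door 0.68 [328.7 237. ] [0.4509 0.0558]
side door 0.6 [387.6 198.3] [ 0.3858 -0.2704]
side post 0.85 [331.3 224.8] [0.4345 0.0738]
side post 0.57 [252.2 230.2] [0.6102 0.1949]
side stud 0.78 [334.3 217.1] [0.453  0.0149]
side lever_hub 0.63 [297.7 279.2] [0.4339 0.2624]
side lever_arm 0.48 [300.9 272.5] [0.4407 0.2347]
side lever_arm 0.37 [398.  188.9] [ 0.382  -0.3781]
side clip_sea
[... 582 characters left out ...]
st hex_key 0.44 [359.   56.5] [0.6607 0.123 ]
wrist oiler 0.65 [388.4 249.4] [ 0.7042 -0.0994]
wrist screwdriver_red 0.58 [362.8  53.8] [0.6634 0.1242]
wrist screwdriver_red 0.29 [388.9 249.9] [ 0.7018 -0.093 ]
0.0187 {'clock': 1.8, 'joint_pos': array([-0.019 ,  0.4231,  1.6299,  0.    ,  1.0886, -0.019 ]), 'joint_vel': array([ 0.0008, -0.0003,  0.001 ,  0.0003,  0.0016, -0.0008]), 'tau': array([  0.0006, -54.4568, -27.4038,   0.0643,   0.0169,  -0.    ]), 'position': array([0.625 , 0.    , 0.2227]), 'orientation': array([ 3.1416, -0.    ,  1.5708]), 'ft_force': array([-0.0787,  0.1259, -0.8234]), 'moment': array([ 0.0301, -0.0248, -0.028 ]), 'grasp_force': 0.0, 'width': 0.08766021954233248}
```

```bash
python3 -c "
import cv2,numpy as np
a=cv2.imread('pics/s_scene.png')[130:350,180:400];b=cv2.imread('pics/s_side.png')[150:310,230:430]
a=cv2.resize(a,(400,400),interpolation=2);b=cv2.resize(b,(400,320),interpolation=2)
o=np.zeros((400,800,3),np.uint8);o[:,:400]=a;o[:320,400:]=b;cv2.imwrite('pics/c1.png',o)"
```

```text
(no output)
```

View pics/c1.png

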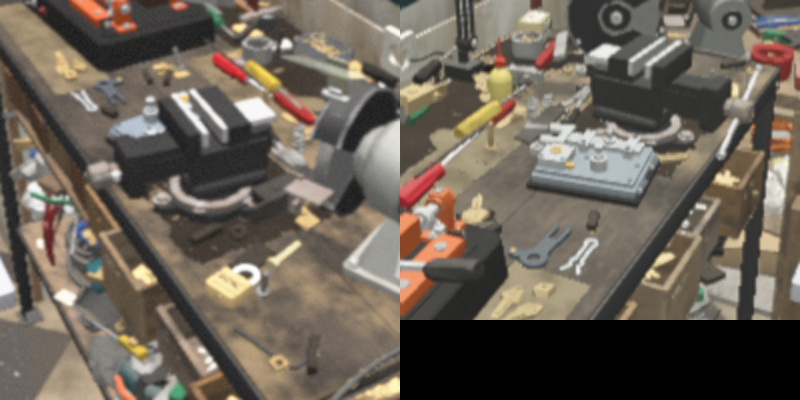

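```bash
python3 -m pendant '{"fingers":[100,100,100,100,100],"slide":[[41,-41,-6],[41,-41,-6],[41,-41,-6],[41,-41,-6],[41,-41,-6]],"angular":[[0,0,0],[0,0,0],[0,0,0],[0,0,0],[0,0,0]]}'
cat > b.py <<'E'
from h import *
import sys
np.set_printoptions(precision=4,suppress=True)
Z=dict(door=.01,post=.06175,stud=.054,lever_hub=.004,lever_arm=.004,clip_seat=.0025,clip_shank=.0025)
p=camera("wrist"); save(p,sys.argv[1]); 
for n in sys.argv[2:]:
    for q in finder.mark_of(p,n)[:2]:
        if q["p"]>.2: print(n,round(q["p"],2),np.round(q["position"],1),at_z(p,q["position"],Z[n])[:2])
E
python3 b.py w1 door post stud lever_hub lever_arm clip_seat clip_shank
```

```text
clock: 2.42
position: [0.4187, 0.2061, 0.2531]
orientation: [3.141, -0.0, 1.57]
ft_force: [0.1, 0.4, 0.3]
width: 0.0879
grasp_force: 0.0
door 0.83 [355.8 286. ] [0.4608 0.0426]
post 0.76 [342.5 285.4] [0.4396 0.0746]
post 0.52 [348.4 320.3] [0.4477 0.0258]
stud 0.72 [349.9 321.6] [0.4502 0.0181]
lever_hub 0.91 [340.3 121.8] [0.4371 0.2603]
lever_arm 0.61 [333.8 138.6] [0.4295 0.2406]
clip_seat 0.22 [340.5 283.2] [0.4403 0.0426]
clip_shank 0.63 [302.2 160. ] [0.3908 0.2143]
```

View pics/w1.png

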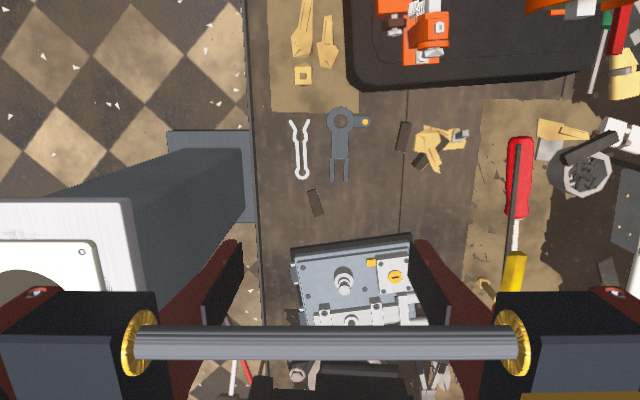

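```bash
cat > c.py <<'E'
from h import *
np.set_printoptions(precision=4,suppress=True)
def cloud(p):
    h,w=p["depth"].shape; f=h/2/np.tan(np.radians(p["fovy"])/2)
    v,u=np.mgrid[0:h,0:w]; K=np.array([[f,0,p["cx"]],[0,f,p["cy"]],[0,0,1]])
    d=cv2.undistortPoints(np.stack([u,v],-1).reshape(-1,1,2).astype(float),K,np.array([p["k1"],0,0,0.]))[:,0]
    z=p["depth"].ravel(); P=np.c_[d*z[:,None],z,np.ones_like(z)]@np.linalg.inv(p["camera_from_world"]).T
    return P[z>0,:3]
if __name__=="__main__":
    for c in ("wrist","side","scene"):
        p=camera(c); np.savez("pics/%s.npz"%c,**p)
        print(c,np.linalg.inv(p["camera_from_world"])[:3,3],p["fovy"])
        P=cloud(p)
        m=(P[:,0]>.3)&(P[:,0]<.62)&(P[:,1]<.02)&(P[:,1]>-.25)&(P[:,2]<.2)
        for y in np.arange(-.2,.02,.02):
            s=P[m&(P[:,1]>=y)&(P[:,1]<y+.02)&(P[:,2]>.06)]
            if len(s)>3: print(" y%.2f n%d zmax %.3f x %.3f..%.3f"%(y,len(s),np.percentile(s[:,2],98),s[:,0].min(),s[:,0].max()))
        if c=="wrist":
            for n,px,z in (("hub",(340,121),.008),("slot end",(339,180.5),.008),("ear",(365,122),.008),("mouthL",(293.5,122),.005),("mouthR",(307,122),.005),("loop end",(302.5,179),.005)):
                print(n,at_z(p,px,z))
            cv2.imwrite("pics/c2.png",cv2.resize(p["frame"][95:195,270:385,::-1],None,fx=6,fy=6,interpolation=2))
E
python3 c.py
```

```text
wrist [0.4214 0.2846 0.4143] 61.37139459518799
 y-0.10 n81 zmax 0.079 x 0.300..0.534
 y-0.08 n2866 zmax 0.092 x 0.300..0.523
 y-0.06 n5 zmax 0.063 x 0.300..0.301
 y-0.00 n13 zmax 0.063 x 0.449..0.455
hub [0.4386 0.2595 0.008 ]
slot end [0.4382 0.1878 0.008 ]
ear [0.4681 0.2584 0.008 ]
mouthL [0.3837 0.2583 0.005 ]
mouthR [0.3997 0.2583 0.005 ]
loop end [0.3929 0.1891 0.005 ]
side [0.01   0.972  0.5958] 51.758146575167984
 y-0.16 n71 zmax 0.146 x 0.391..0.481
 y-0.14 n115 zmax 0.146 x 0.327..0.519
 y-0.12 n196 zmax 0.146 x 0.302..0.535
 y-0.10 n321 zmax 0.146 x 0.300..0.537
 y-0.08 n1099 zmax 0.145 x 0.300..0.529
 y-0.06 n286 zmax 0.146 x 0.396..0.487
scene [-0.0011 -0.9464  0.7094] 47.431105323619455
 y-0.18 n158 zmax 0.147 x 0.411..0.481
 y-0.16 n1018 zmax 0.147 x 0.391..0.531
 y-0.14 n995 zmax 0.147 x 0.316..0.535
 y-0.12 n498 zmax 0.148 x 0.300..0.537
 y-0.10 n408 zmax 0.148 x 0.300..0.537
 y-0.08 n229 zmax 0.148 x 0.321..0.487
 y-0.06 n75 zmax 0.148 x 0.397..0.487
```

View pics/c2.png

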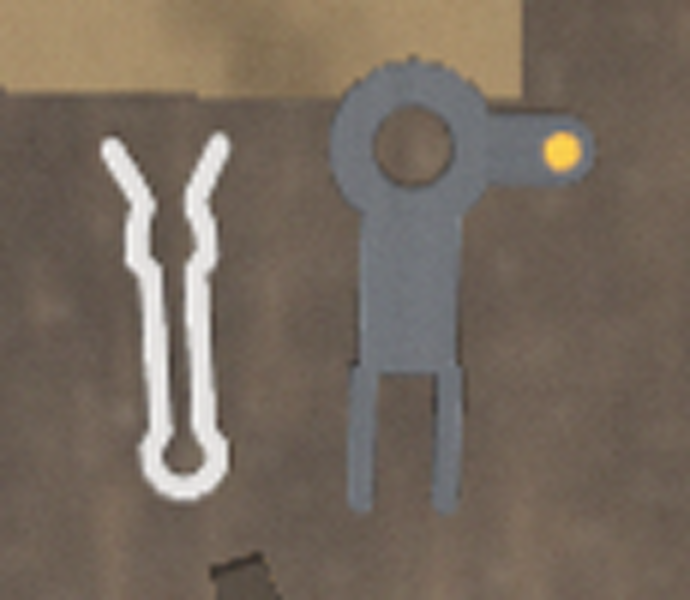

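```bash
python3 - <<'E'
from h import *
np.set_printoptions(precision=4,suppress=True)
p=dict(np.load("pics/wrist.npz",allow_pickle=True)); p={k:(v.item() if v.ndim==0 else v) for k,v in p.items()}
g=lambda x,y,z: at_z(p,(270+x/6-.4,95+y/6-.4),z)[:2]
H=g(414,146,.008);T=g(402,512,.008);A=np.degrees(np.arctan2(*(T-H)[::-1]))
M=g(166,138,.005);L=g(184,500,.005);L2=g(184,455,.005)
print(H,T,np.linalg.norm(T-H),A,"arm",H+25e-3*(T-H)/np.linalg.norm(T-H))
d=M-L;d2=M-L2
print(M,L,np.linalg.norm(d),np.degrees(np.arctan2(*d[::-1])),np.degrees(np.arctan2(*d2[::-1])))
u=d/np.linalg.norm(d);print("seat",L+u*.0535,"shank",L+u*.028)
E
```

```text
[0.437  0.2619] [0.4352 0.1885] 0.07343072976437372 -91.36642522037017 arm [0.4364 0.2369]
[0.3883 0.2634] [0.3901 0.1904] 0.07297282443592541 91.46533893020707 91.88281878578857
seat [0.3887 0.2439] shank [0.3894 0.2184]
```

```bash
python3 -m pendant '{"fingers":[40,40,40,40,40],"slide":[[10,6,48],[10,6,48],[10.8,5.7,48],[0,0,49],[0,0,0]],"angular":[[0,0,1.4],[0,0,0],[0,0,0],[0,0,0],[0,0,0]]}' 20
python3 b.py w2 lever_hub lever_arm clip_seat clip_shank
```

```text
clock: 3.6
position: [0.4359, 0.2338, 0.0566]
orientation: [-3.134, 0.004, 1.546]
ft_force: [0.5, -0.3, -0.1]
width: 0.0415
grasp_force: 0.0
lever_hub 0.95 [322.8 183.6] [0.435  0.2609]
lever_arm 0.76 [322.  215.6] [0.4339 0.2388]
clip_seat 0.78 [254.8 211. ] [0.3884 0.2426]
clip_shank 0.64 [263.  245.9] [0.3919 0.2167]
```

View pics/w2.png

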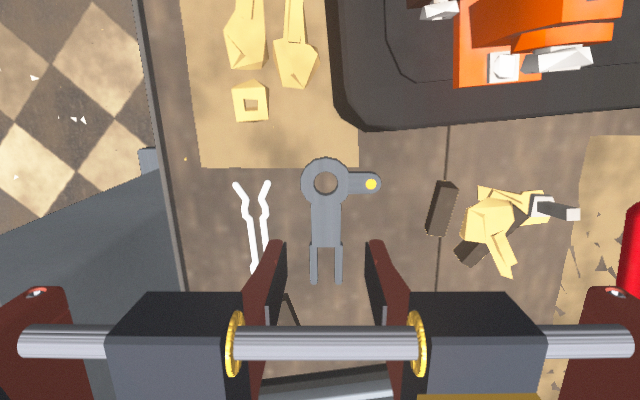

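```bash
python3 -m pendant '{"fingers":[40,40,40,40,40],"slide":[[0,0,25],[0,0,25],[0,0,7],[0,0,0],[0,0,0]],"angular":[[0,0,0],[0,0,0],[0,0,0],[0,0,0],[0,0,0]]}' 30
```

```text
clock: 4.47
position: [0.4389, 0.2359, 0.0038]
orientation: [3.14, -0.001, 1.546]
ft_force: [-0.2, -0.3, 1.0]
width: 0.0353
grasp_force: 0.0
```

```bash
python3 -m pendant '{"fingers":[40,0,0,0,0],"slide":[[0,0,2],[0,0,0],[0,0,0],[0,0,0],[0,0,0]],"angular":[[0,0,0],[0,0,0],[0,0,0],[0,0,0],[0,0,0]]}' 40
python3 b.py w3 lever_hub lever_arm post stud; python3 -c "
from h import *
s=bot.state();print(s['position'],s['orientation'],s['width'],s['grasp_force'])"
```

```text
clock: 5.1
position: [0.438, 0.2355, 0.0008]
orientation: [-3.141, 0.0, 1.546]
ft_force: [-1.0, 0.2, 4.1]
width: 0.0199
grasp_force: 40.0
lever_hub 0.6 [324.7 214.6] [0.4388 0.2607]
lever_arm 0.94 [320.8 256.3] [0.4362 0.2378]
[0.43804577 0.2354863  0.00075585] [-3.14131472e+00  1.24298207e-04  1.54634681e+00] 0.01948691672063476 39.994245171546936
```

```bash
python3 -m pendant '{"fingers":[0,0,0,0,0],"slide":[[0,0,-50],[0,0,-60],[-40,13,-45],[-40,13,-45],[-56,20,0]],"angular":[[0,0,0],[0,0,0],[0,0,0],[0,0,0],[0,0,0]]}' 40
python3 -m pendant '{"fingers":[0,0,0,0,0],"slide":[[-56,20,0],[-42,12,0],[0,0,0],[0,0,0],[0,0,0]],"angular":[[0,0,0],[0,0,0],[0,0,0],[0,0,0],[0,0,0]]}' 40
python3 b.py w4 lever_hub door post stud;  python3 - <<'E'
from h import *
s=bot.state();print(s['position'],s['orientation'],s['width'],s['grasp_force'])
p=camera("wrist");np.savez("pics/w4.npz",**p)
cv2.imwrite("pics/c4.png",cv2.resize(p["frame"][40:340,120:520,::-1],None,fx=2,fy=2,interpolation=2))
E
```

```text
clock: 5.98
position: [0.4835, 0.0982, 0.2042]
orientation: [3.134, -0.002, 1.548]
ft_force: [1.8, 1.0, -1.9]
width: 0.0197
grasp_force: 40.0
clock: 6.6
position: [0.51, 0.0008, 0.2004]
orientation: [-3.141, -0.0, 1.548]
ft_force: [-0.1, 0.1, -1.4]
width: 0.0196
grasp_force: 40.0
lever_hub 0.69 [323.7 211.6] [ 0.5076 -0.0398]
lever_hub 0.52 [478.1  49.5] [0.6635 0.1247]
door 0.71 [274.3 135.2] [0.4588 0.0465]
door 0.67 [478.4  50.7] [0.6614 0.1229]
post 0.58 [240.3 108.5] [0.4389 0.075 ]
stud 0.58 [259.5 173. ] [0.4494 0.0164]
[5.10372719e-01 3.85187558e-04 2.00707337e-01] [3.14154865e+00 2.23033876e-05 1.54762471e+00] 0.019453742169639254 39.99221384525299
```

View pics/c4.png

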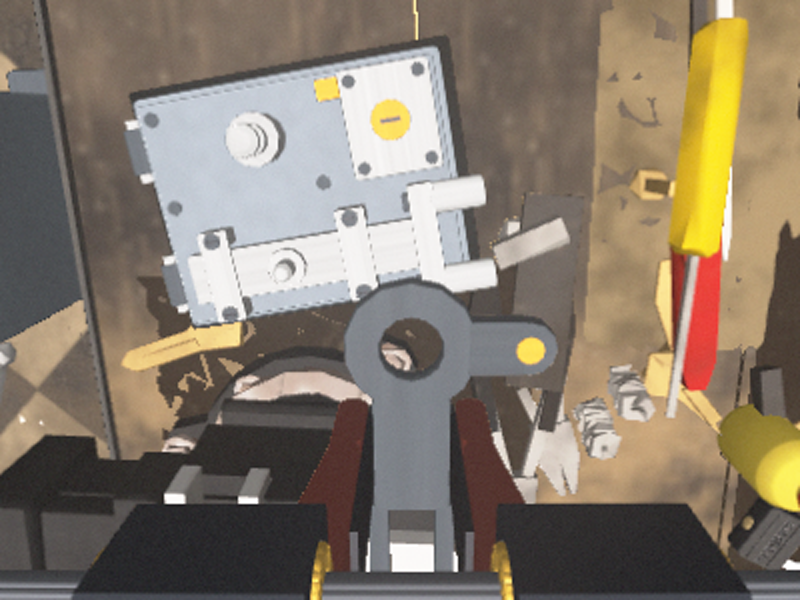

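```bash
python3 - <<'E'
from h import *
p=np.load("pics/w4.npz",allow_pickle=True)
f=p["frame"][:,:,::-1]
a=cv2.resize(f[85:185,210:290],None,fx=6,fy=6,interpolation=cv2.INTER_CUBIC)
b=cv2.resize(f[180:240,280:330+10],(300,300),interpolation=cv2.INTER_CUBIC)
o=np.zeros((600,790,3),np.uint8);o[:,:480]=a;o[:300,485:785]=b;cv2.imwrite("pics/c5.png",o)
E
```

```text
(no output)
```

View pics/c5.png

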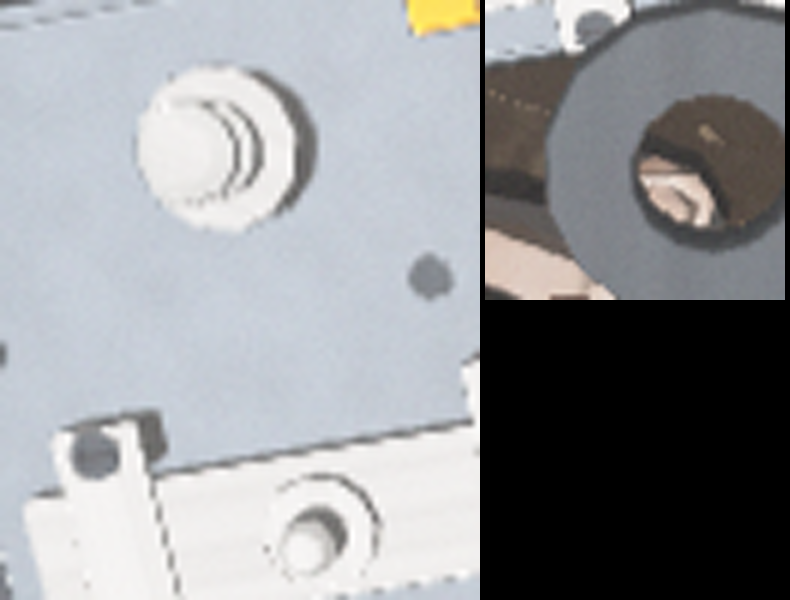

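```bash
cat > d.py <<'E'
from h import *
np.set_printoptions(precision=4,suppress=True)
p=np.load("pics/w4.npz",allow_pickle=True); p={k:(p[k].item() if p[k].ndim==0 else p[k]) for k in p.files}
g=lambda x,y,z: at_z(p,(210+x/6-.4,85+y/6-.4),z)[:2]
print("post boss",g(217,149,.05),"head",g(187,152,.072))
print("stud sh",g(321.5,531,.05),"top",g(306,547,.063))
c=lambda x,y,z: at_z(p,(120+x/2-.25,40+y/2-.25),z)[:2]
print("bore",c(411,350,.208))
a,b,d,e=c(135,97,.032),c(443,40,.032),c(192,325,.032),c(492,283,.032)
for q in (b-a,e-d): print(np.linalg.norm(q),np.degrees(np.arctan2(q[1],q[0])))
q=a-d;print(np.linalg.norm(q),np.degrees(np.arctan2(q[1],q[0]))-90); print(a,b,d)
E
python3 d.py
```

```text
post boss [0.4412 0.0734] head [0.442  0.0736]
stud sh [0.4524 0.0149] top [0.4524 0.0152]
bore [0.5114 0.0269]
0.1455190340904209 8.310162730674373
0.1549528420371701 6.879651640997132
0.11258015083230397 7.000127161921043
[0.384  0.0935] [0.528  0.1145] [ 0.3977 -0.0182]
```

```bash
python3 -m pendant '{"fingers":[0,0,0,0,0],"slide":[[23.1,-32.6,0],[23.1,-32.7,10],[0,0,35],[0,0,35],[0,0,34]],"angular":[[0,0,-6],[0,0,-5.9],[0,0,0],[0,0,0],[0,0,0]]}' 40
python3 -m pendant '{"fingers":[0,0,0,0,0],"slide":[[0,0,0],[0,0,0],[0,0,0],[0,0,0],[0,0,0]],"angular":[[0,0,0],[0,0,0],[0,0,0],[0,0,0],[0,0,0]]}' 40
python3 - <<'E'
from h import *
np.set_printoptions(precision=4,suppress=True)
p=camera("wrist");np.savez("pics/w6.npz",**p)
s=bot.state();print(s['position'],s['orientation'],s['ft_force'])
cv2.imwrite("pics/c6.png",cv2.resize(p["frame"][150:290,250:410,::-1],None,fx=5,fy=4.2,interpolation=cv2.INTER_CUBIC)[:590])
E
```

```text
clock: 7.52
position: [0.4443, 0.0443, 0.086]
orientation: [3.14, 0.0, 1.755]
ft_force: [-0.0, -0.8, -1.5]
width: 0.019
grasp_force: 40.0
clock: 8.15
position: [0.4443, 0.044, 0.0873]
orientation: [3.14, 0.0, 1.754]
ft_force: [0.1, -0.4, -1.3]
width: 0.0194
grasp_force: 40.0
[0.4442 0.044  0.0871] [3.1408 0.0001 1.7541] [-0.8917  0.4898 -2.5382]
```

View pics/c6.png

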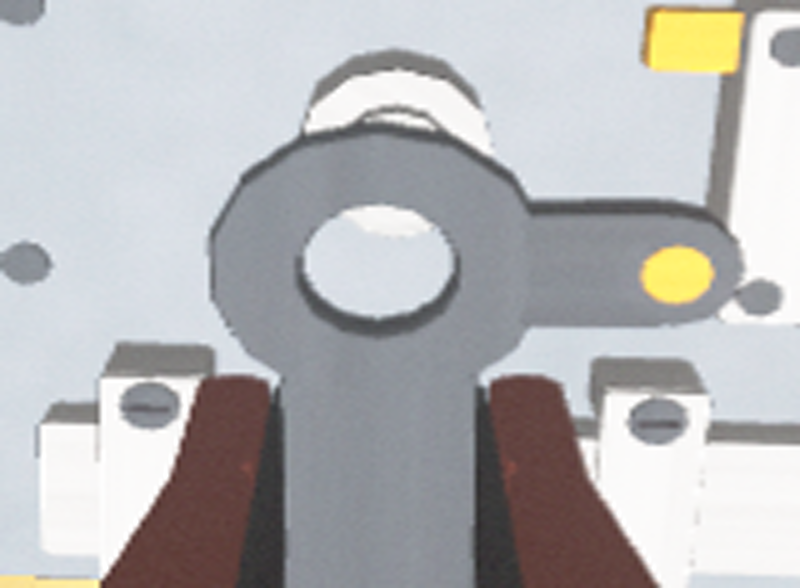

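```bash
cat > e.py <<'E'
from h import *
np.set_printoptions(precision=4,suppress=True)
p=np.load("pics/w6.npz",allow_pickle=True); p={k:(p[k].item() if p[k].ndim==0 else p[k]) for k in p.files}
to=lambda q:(np.array(q)-[250,150]+.4)*[5,4.2]
fr=lambda q:np.array(q)/[5,4.2]+[250,150]-.4
print("bore",at_z(p,fr((380,262)),.0943))
def circ(c,z,r):
    t=np.linspace(0,2*np.pi,73); return np.array([to(proj(p,[c[0]+r*np.cos(a),c[1]+r*np.sin(a),z])) for a in t])
for c in ([.4415,.0735],[.4405,.0735],[.4415,.0745],[.4395,.0745]):
    B=circ(c,.05,.012);H=circ(c,.073,.0055);G=circ(c,.0715,.007)
    print(c,"boss top",B[B[:,1].argmin()],"l/r",B[:,0].min(),B[:,0].max(),"head",H[:,0].mean(),H[:,1].min(),H[:,1].max(),"rim",G[:,1].min(),G[:,1].max())
B=circ([.4439+.0,.0698],.0943,.00775);print("bore pred",B[:,0].min(),B[:,0].max(),B[:,1].min(),B[:,1].max())
E
python3 e.py
```

```text
bore [0.4397 0.0714 0.0943]
[0.4415, 0.0735] boss top [398.2538  70.5453] l/r 298.4897699123574 495.5696483834886 head 400.1334258196769 155.0054223505478 236.688640508475 rim 140.83213556946436 244.06001244402717
[0.4405, 0.0735] boss top [390.0413  69.2833] l/r 290.39057989609074 487.52717905775864 head 391.0929382135802 153.6288350366575 235.3604644090579 rim 139.45882303214086 242.74737556594437
[0.4415, 0.0745] boss top [399.8068  63.7259] l/r 299.87639870247574 497.23228194293756 head 401.8467088836892 147.5620184122616 229.50336338578833 rim 133.40716216831908 236.95855603464577
[0.4395, 0.0745] boss top [383.3549  61.1941] l/r 283.65188082184955 481.12111531335404 head 383.73272074842873 144.799225227241 226.8377227509473 rim 130.65102528825204 234.32418021360687
bore pred 339.7813455580182 498.9613663656469 216.9495285700672 343.11961951676614
```

```bash
python3 -m pendant '{"fingers":[0,0,0,0,0],"slide":[[2.8,2,0],[0,0,5],[0,0,4],[0,0,0],[0,0,0]],"angular":[[0,0,0],[0,0,0],[0,0,0],[0,0,0],[0,0,0]]}' 40
python3 - <<'E'
from h import *
np.set_printoptions(precision=4,suppress=True)
p=camera("wrist");np.savez("pics/w7.npz",**p)
s=bot.state();print(s['position'],s['orientation'],s['ft_force'])
cv2.imwrite("pics/c7.png",cv2.resize(p["frame"][165:245,280:380,::-1],None,fx=7,fy=7,interpolation=cv2.INTER_CUBIC))
E
```

```text
clock: 8.82
position: [0.4454, 0.0471, 0.0776]
orientation: [-3.141, -0.0, 1.754]
ft_force: [0.3, 0.3, -0.9]
width: 0.0194
grasp_force: 40.0
[0.4454 0.0471 0.0776] [-3.1415 -0.      1.754 ] [ 0.4291 -0.4098 -1.872 ]
```

View pics/c7.png

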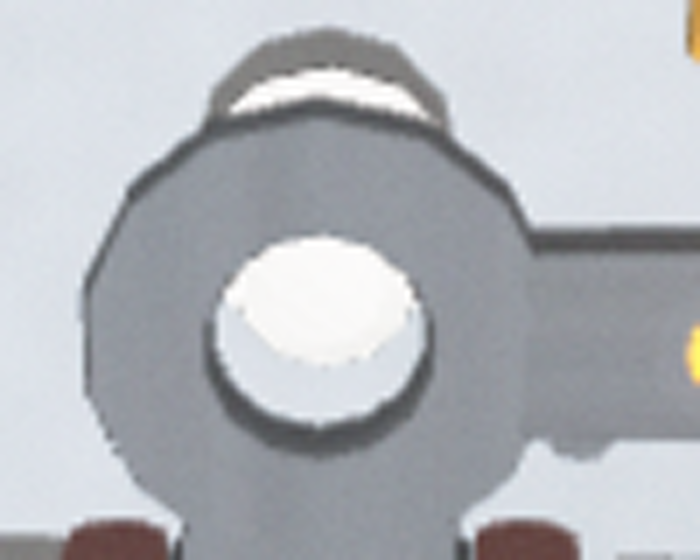

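```bash
cat > e.py <<'E'
from h import *
np.set_printoptions(precision=4,suppress=True)
p=np.load("pics/w7.npz",allow_pickle=True); p={k:(p[k].item() if p[k].ndim==0 else p[k]) for k in p.files}
to=lambda q:(np.array(q)-[280,165]+.45)*7
def circ(c,z,r):
    t=np.linspace(0,2*np.pi,145); return np.array([to(proj(p,[c[0]+r*np.cos(a),c[1]+r*np.sin(a),z])) for a in t])
def rep(n,c,z,r):
    B=circ(c,z,r);print(n,c,z,"x %.0f %.0f y %.0f %.0f"%(B[:,0].min(),B[:,0].max(),B[:,1].min(),B[:,1].max()))
for c in ([.4415,.0735],[.4412,.0735],[.4412,.0725]):
    rep("boss",c,.05,.012);rep("head73",c,.073,.006);rep("head71",c,.071,.007)
for c in ([.441,.0718],[.441,.0725],[.441,.0735]):
    rep("bore top",c,.0848,.00775);rep("bore bot",c,.0768,.00775)
E
python3 e.py
```

```text
boss [0.4415, 0.0735] 0.05 x 185 473 y 70 347
head73 [0.4415, 0.0735] 0.073 x 249 411 y 218 372
head71 [0.4415, 0.0735] 0.071 x 237 424 y 197 375
boss [0.4412, 0.0735] 0.05 x 182 470 y 69 346
head73 [0.4412, 0.0735] 0.073 x 245 407 y 217 371
head71 [0.4412, 0.0735] 0.071 x 233 420 y 197 375
boss [0.4412, 0.0725] 0.05 x 180 467 y 81 357
head73 [0.4412, 0.0725] 0.073 x 243 405 y 230 384
head71 [0.4412, 0.0725] 0.071 x 230 417 y 209 387
bore top [0.441, 0.0718] 0.0848 x 208 431 y 263 473
bore bot [0.441, 0.0718] 0.0768 x 213 426 y 230 432
bore top [0.441, 0.0725] 0.0848 x 209 433 y 253 464
bore bot [0.441, 0.0725] 0.0768 x 214 428 y 221 423
bore top [0.441, 0.0735] 0.0848 x 212 436 y 239 451
bore bot [0.441, 0.0735] 0.0768 x 217 430 y 208 411
```

```bash
python3 -m pendant '{"fingers":[0,0,0,0,0],"slide":[[1,0,0],[0,0,2],[0,0,1.5],[0,0,1.5],[0,0,0]],"angular":[[0,0,0],[0,0,0],[0,0,0],[0,0,0],[0,0,0]]}' 15
```

```text
clock: 9.5
position: [0.4451, 0.0481, 0.0725]
orientation: [-3.141, -0.0, 1.754]
ft_force: [0.8, -0.5, -1.4]
width: 0.0195
grasp_force: 15.0
```

```bash
python3 -m pendant '{"fingers":[0,0,0,0,0],"slide":[[0,0,1],[0,0,1],[0,0,1],[0,0,0],[0,0,0]],"angular":[[0,0,0],[0,0,0],[0,0,0],[0,0,0],[0,0,0]]}' 15
```

```text
clock: 10.12
position: [0.4452, 0.0481, 0.0697]
orientation: [-3.142, -0.0, 1.754]
ft_force: [0.1, -0.1, -1.2]
width: 0.0198
grasp_force: 15.0
```

```bash
python3 -m pendant '{"fingers":[0,0,0,0,0],"slide":[[0,0,1],[0,0,1],[0,0,1],[0,0,1],[0,0,0]],"angular":[[0,0,0],[0,0,0],[0,0,0],[0,0,0],[0,0,0]]}' 15
python3 - <<'E'
from h import *
np.set_printoptions(precision=4,suppress=True)
p=camera("wrist");np.savez("pics/w8.npz",**p)
s=bot.state();print(s['position'],s['orientation'],s['ft_force'])
a=cv2.resize(p["frame"][165:315,260:400,::-1],None,fx=4,fy=4,interpolation=cv2.INTER_CUBIC)
cv2.imwrite("pics/c8.png",a)
E
```

```text
clock: 10.75
position: [0.4452, 0.0481, 0.0656]
orientation: [-3.141, -0.0, 1.754]
ft_force: [0.5, 1.1, -0.7]
width: 0.0202
grasp_force: 15.0
[0.4452 0.0481 0.0656] [-3.1415 -0.      1.7541] [-0.3835 -0.396  -2.1428]
```

View pics/c8.png

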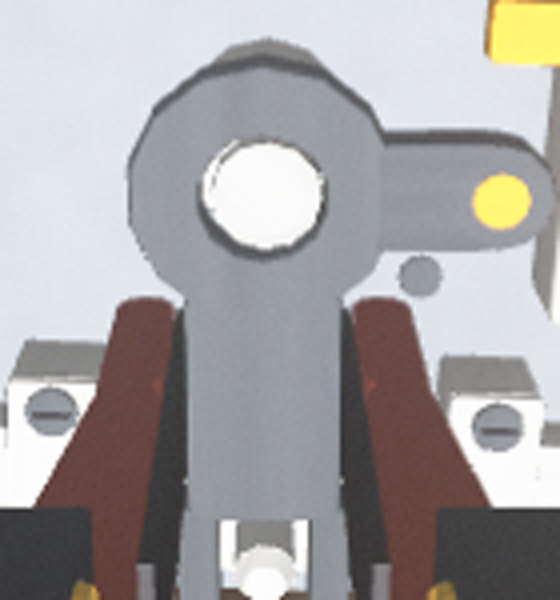

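```bash
python3 -m pendant '{"fingers":[0,0,0,0,0],"slide":[[0,0,2],[0,0,2],[0,0,2],[0,0,2],[0,0,2]],"angular":[[0,0,0],[0,0,0],[0,0,0],[0,0,0],[0,0,0]]}' 12
python3 -m pendant '{"fingers":[0,0,0,0,0],"slide":[[0,0,1],[0,0,1],[0,0,0.8],[0,0,0.5],[0,0,0]],"angular":[[0,0,0],[0,0,0],[0,0,0],[0,0,0],[0,0,0]]}' 8
```

```text
clock: 11.42
position: [0.4453, 0.0481, 0.0555]
orientation: [-3.142, -0.0, 1.754]
ft_force: [0.5, -0.6, -0.9]
width: 0.0193
grasp_force: 12.0
clock: 12.05
position: [0.4452, 0.0481, 0.0524]
orientation: [-3.142, -0.0, 1.754]
ft_force: [-0.7, 0.8, -0.9]
width: 0.0201
grasp_force: 8.0
```

```bash
python3 -m pendant '{"fingers":[0,0,0,0,0],"slide":[[0,0,0.5],[0,0,0.5],[0,0,0.4],[0,0,0.4],[0,0,0]],"angular":[[0,0,0],[0,0,0],[0,0,0],[0,0,0],[0,0,0]]}' 8
```

```text
clock: 12.68
position: [0.4454, 0.0481, 0.0508]
orientation: [3.141, 0.0, 1.754]
ft_force: [-0.4, -0.4, 1.9]
width: 0.02
grasp_force: 8.0
```

```bash
python3 -m pendant '{"fingers":[0,29,29,29,29],"slide":[[0,0,0.4],[0,0,0],[0,0,0],[0,0,-0.5],[0,0,-15]],"angular":[[0,0,0],[0,0,0],[0,0,0],[0,0,0],[0,0,0]]}' 8
```

```text
clock: 13.3
position: [0.4444, 0.048, 0.0655]
orientation: [-3.139, -0.0, 1.754]
ft_force: [-0.5, -0.2, 0.0]
width: 0.0254
grasp_force: 0.0
```

```bash
python3 -m pendant '{"fingers":[40,40,40,40,40],"slide":[[0,0,-30],[0,0,-40],[0,0,-20],[20,0,0],[0,0,0]],"angular":[[0,0,0],[0,0,0],[0,0,0],[0,0,0],[0,0,0]]}' 8
cat > f.py <<'E'
from c import *
p=camera("wrist");np.savez("pics/w9.npz",**p)
P=cloud(p); post=np.array([.4412,.0737]); u=np.array([.182,-.983]);n=np.array([.983,.182])
d=P[:,:2]-post; a=d@u;b=d@n
for nm,m in (("hub ring",(np.hypot(a,b)>.010)&(np.hypot(a,b)<.015)),("arm",(a>.02)&(a<.04)&(abs(b)<.007)),("prongs",(a>.05)&(a<.072)&(abs(b)>.0075)&(abs(b)<.010)),("ear",(abs(a)<.004)&(b>.02)&(b<.032)),("head",np.hypot(a,b)<.004),("doorface",(a>-.02)&(a<.02)&(b<-.03)&(b>-.04))):
    z=P[m,2]; print(nm,len(z),np.percentile(z,[10,50,90]) if len(z) else "")
E
python3 f.py; python3 b.py w10 lever_hub clip_seat clip_shank post
```

```text
clock: 13.92
position: [0.4417, 0.0683, 0.1568]
orientation: [3.14, 0.0, 1.755]
ft_force: [-0.3, 0.6, 0.8]
width: 0.035
grasp_force: 0.0
hub ring 640 [0.0561 0.0577 0.0586]
arm 366 [0.0571 0.0579 0.0588]
prongs 129 [0.0571 0.0578 0.0585]
ear 163 [0.0323 0.0578 0.0587]
head 86 [0.0721 0.0728 0.0735]
doorface 1956 [0.0316 0.2604 0.2611]
lever_hub 0.82 [327.1 194.5] [0.4452 0.06  ]
lever_hub 0.29 [320.5 259.6] [ 0.4514 -0.0097]
clip_shank 0.85 [295.8   3.9] [0.389  0.2172]
post 0.7 [323.3 196.6] [0.4392 0.0737]
```

```bash
python3 -m pendant '{"fingers":[40,40,40,40,40],"slide":[[51,-8,0],[51,-8,20],[50,-9,30],[0,0,40],[0,0,0]],"angular":[[0,0,0],[0,0,0],[0,0,0],[0,0,9],[0,0,0]]}' 8
cat > g.py <<'E'
from c import *
import json
p=np.load("pics/w9.npz",allow_pickle=True); p={k:(p[k].item() if p[k].ndim==0 else p[k]) for k in p.files}
P=cloud(p);m=(np.hypot(P[:,0]-.4412,P[:,1]-.0737)<.012)&(P[:,2]>.066);print("head",P[m].mean(0),P[m].min(0),P[m].max(0))
p=camera("wrist");s=bot.state();print(s["position"],s["orientation"][2])
# bright clip pixels
f=cv2.cvtColor(p["frame"],cv2.COLOR_RGB2HSV)
m=((f[...,1]<60)&(f[...,2]>150)).astype(np.uint8)
n,l,st,c=cv2.connectedComponentsWithStats(m)
u0=proj(p,[.389,.225,.0025]);print("exp",u0)
for i in np.argsort(np.hypot(*(c-u0).T))[:4]:
    if st[i,4]>100:
        q=np.argwhere(l==i)[:,::-1]; W=np.array([at_z(p,a,.0035)[:2] for a in q])
        v=cv2.fitLine(W.astype(np.float32),cv2.DIST_L2,0,1e-5,1e-5).ravel()
        t=W[:,1]; print(st[i],W.min(0),W.max(0),"ang",np.degrees(np.arctan2(v[1],v[0]))%180)
        for y in np.arange(t.min(),t.max(),.004):
            s_=W[(t>=y)&(t<y+.004)]; print("  y%.3f x %.4f %.4f mid %.4f w %.1f"%(y+.002,s_[:,0].min(),s_[:,0].max(),(s_[:,0].min()+s_[:,0].max())/2,1e3*np.ptp(s_[:,0])))
save(p,"w11")
E
python3 g.py
```

```text
clock: 14.85
position: [0.3872, 0.2119, 0.0636]
orientation: [-3.136, 0.003, 1.599]
ft_force: [-0.1, 0.3, -0.2]
width: 0.0353
grasp_force: 0.0
head [0.441  0.0747 0.0715] [0.4344 0.0671 0.0664] [0.448  0.0805 0.0743]
[0.3885 0.212  0.065 ] 1.6001535439982564
exp [328.4028 200.361 ]
[ 296  144   57  121 2639] [0.3667 0.1768] [0.4064 0.2641] ang 89.00426
  y0.179 x 0.3909 0.3939 mid 0.3924 w 3.0
  y0.183 x 0.3915 0.3987 mid 0.3951 w 7.2
  y0.187 x 0.3791 0.4029 mid 0.3910 w 23.8
  y0.191 x 0.3675 0.4034 mid 0.3855 w 35.9
  y0.195 x 0.3675 0.4025 mid 0.3850 w 35.0
  y0.199 x 0.3668 0.4058 mid 0.3863 w 39.1
  y0.203 x 0.3668 0.4064 mid 0.3866 w 39.7
  y0.207 x 0.3668 0.3971 mid 0.3819 w 30.3
  y0.211 x 0.3667 0.3962 mid 0.3815 w 29.5
  y0.215 x 0.3681 0.3961 mid 0.3821 w 27.9
  y0.219 x 0.3819 0.3959 mid 0.3889 w 14.0
  y0.223 x 0.3818 0.3957 mid 0.3888 w 13.9
  y0.227 x 0.3818 0.3956 mid 0.3887 w 13.8
  y0.231 x 0.3817 0.3954 mid 0.3886 w 13.8
  y0.235 x 0.3809 0.3958 mid 0.3884 w 14.9
  y0.239 x 0.3788 0.3977 mid 0.3883 w 18.9
  y0.243 x 0.3747 0.3976 mid 0.3862 w 22.9
  y0.247 x 0.372
[... 3142 characters left out ...]
 y0.296 x 0.1769 0.5862 mid 0.3815 w 409.3
  y0.300 x 0.1778 0.5851 mid 0.3815 w 407.3
  y0.304 x 0.1788 0.5839 mid 0.3813 w 405.0
  y0.308 x 0.1799 0.5826 mid 0.3812 w 402.8
  y0.312 x 0.1809 0.5816 mid 0.3812 w 400.7
  y0.316 x 0.1817 0.5804 mid 0.3810 w 398.6
  y0.320 x 0.1827 0.5792 mid 0.3809 w 396.5
  y0.324 x 0.1837 0.5780 mid 0.3808 w 394.3
  y0.328 x 0.1846 0.5768 mid 0.3807 w 392.2
  y0.332 x 0.1856 0.5757 mid 0.3806 w 390.1
  y0.336 x 0.1866 0.5655 mid 0.3761 w 378.9
  y0.340 x 0.1875 0.5601 mid 0.3738 w 372.6
  y0.344 x 0.1884 0.5643 mid 0.3764 w 375.9
  y0.348 x 0.3323 0.5702 mid 0.4512 w 237.9
  y0.352 x 0.4685 0.5699 mid 0.5192 w 101.4
  y0.356 x 0.5608 0.5687 mid 0.5647 w 7.9
```

```bash
python3 -m pendant '{"fingers":[35,35,35,35,35],"slide":[[2,0.4,20],[0,0,25],[0,0,15],[0,0,3],[0,0,0]],"angular":[[0,0,0],[0,0,0],[0,0,0],[0,0,0],[0,0,0]]}' 40
```

```text
clock: 15.52
position: [0.3902, 0.2146, 0.0032]
orientation: [3.141, -0.0, 1.597]
ft_force: [0.1, -0.0, 0.1]
width: 0.031
grasp_force: 0.0
```

```bash
python3 -m pendant '{"fingers":[35,0,0,0,0],"slide":[[0,0,1.8],[0,0,0],[0,0,0],[0,0,0],[0,0,0]],"angular":[[0,0,0],[0,0,0],[0,0,0],[0,0,0],[0,0,0]]}' 50
python3 -c "
from h import *
s=bot.state();print(s['position'],s['orientation'],s['width'],s['grasp_force'],s['joint_pos'])"
```

```text
clock: 16.15
position: [0.3898, 0.2148, 0.001]
orientation: [3.141, -0.0, 1.597]
ft_force: [-0.7, -0.4, 4.1]
width: 0.0125
grasp_force: 50.9
[0.38975767 0.21476093 0.0010461 ] [ 3.14136124e+00 -1.38164423e-04  1.59698838e+00] 0.012478281723282641 50.85553768789396 [4.76858801e-01 5.82085443e-01 2.12210694e+00 5.56868484e-05
 4.37131781e-01 4.50616317e-01]
```

```bash
python3 -m pendant '{"fingers":[0,0,0,0,0],"slide":[[0,0,-50],[0,0,-60],[-50,-8,-9],[-50,-8,0],[-49.2,-6.5,0]],"angular":[[0,0,0],[0,0,0],[0,0,0],[0,0,0],[0,0,0]]}' 50
python3 -m pendant '{"fingers":[0,0,0,0,0],"slide":[[0,0,0],[0,0,0],[0,0,0],[0,0,0],[0,0,0]],"angular":[[0,0,10.5],[0,0,10.5],[0,0,10.5],[0,0,10.5],[0,0,10.5]]}' 50
python3 -m pendant '{"fingers":[0,0,0,0,0],"slide":[[0,0,0],[0,0,0],[0,0,0],[0,0,0],[0,0,0]],"angular":[[0,0,10.5],[0,0,10.5],[0,0,10.5],[0,0,0],[0,0,0]]}' 50
cat > k.py <<'E'
from c import *
import sys
p=camera("wrist");s=bot.state();print(s["position"],s["orientation"],s["width"],s["ft_force"])
np.savez("pics/%s.npz"%sys.argv[1],**p)
P=cloud(p);m=(np.hypot(P[:,0]-.4412,P[:,1]-.0737)<.012)&(P[:,2]>.066)&(P[:,2]<.08)
if m.any():print("head",P[m].mean(0),P[m].min(0),P[m].max(0))
for n,z in (("clip_seat",s["position"][2]+.0015),("clip_shank",s["position"][2]+.0015),("post",.06175)):
    for q in finder.mark_of(p,n)[:2]: print(n,q["p"],q["position"],at_z(p,q["position"],z))
f=p["frame"][:,:,::-1]
cv2.imwrite("pics/%s.png"%sys.argv[1],cv2.resize(f[60:310,190:450],(624,600),interpolation=cv2.INTER_CUBIC))
E
python3 k.py k1
```

```text
clock: 16.77
position: [0.3707, 0.0637, 0.1202]
orientation: [3.141, 0.0, 1.598]
ft_force: [0.6, 0.4, -1.4]
width: 0.0124
grasp_force: 50.8
clock: 17.4
position: [0.3708, 0.0649, 0.1198]
orientation: [-3.141, 0.0, 0.675]
ft_force: [0.7, 0.3, -0.6]
width: 0.0121
grasp_force: 50.8
clock: 18.02
position: [0.371, 0.0649, 0.1198]
orientation: [3.142, 0.0, 0.134]
ft_force: [-0.5, -0.4, -0.2]
width: 0.0127
grasp_force: 50.8
[0.371  0.0649 0.1198] [-3.1416  0.0002  0.1338] 0.01277927647034964 [-0.0386 -0.0254 -1.1538]
head [0.4415 0.0735 0.0715] [0.4347 0.0668 0.0677] [0.4481 0.0804 0.0741]
clip_seat 0.74 [326.0, 206.3] [0.401  0.0678 0.1213]
clip_seat 0.57 [358.3, 113.4] [0.4475 0.0591 0.1213]
clip_shank 0.66 [324.6, 252.7] [0.3757 0.0651 0.1213]
post 0.94 [322.6, 115.4] [0.4417 0.0753 0.0617]
```

```bash
cat > m.py <<'E'
from c import *
import sys
def seg(name,pos,yaw):
    p=np.load("pics/%s.npz"%name,allow_pickle=True); p={k:(p[k].item() if p[k].ndim==0 else p[k]) for k in p.files}
    m0=(p["depth"]>0).ravel();P=cloud(p); px=np.argwhere(p["depth"]>0)[:,::-1]
    c,s=np.cos(yaw),np.sin(yaw);d=P-pos;x=d[:,0]*c+d[:,1]*s;y=-d[:,0]*s+d[:,1]*c
    m=(abs(d[:,2]-.0025)<.007)&(x>-.005)&(x<.06)&(abs(y)<.02)
    W=np.array([at_z(p,q,pos[2]+.0025)[:2] for q in px[m]])-pos[:2]
    x=W[:,0]*c+W[:,1]*s;y=-W[:,0]*s+W[:,1]*c
    print(m.sum(),"z",np.percentile(d[m,2],[5,50,95]))
    for a in np.arange(.006,.06,.003):
        k=(x>=a)&(x<a+.003)
        if k.sum()>2: print("%.1f: y %.1f %.1f mid %.2f n%d"%(a*1e3+1.5,y[k].min()*1e3,y[k].max()*1e3,(y[k].min()+y[k].max())*500,k.sum()))
    print("xmax",x.max())
seg(sys.argv[1],np.array([float(v) for v in sys.argv[2:5]]),float(sys.argv[5]))
E
python3 m.py k1 .371 .0649 .1198 .1338
```

```text
2407 z [0.0015 0.0032 0.0065]
7.5: y -16.6 14.8 mid -0.90 n166
10.5: y -16.1 14.3 mid -0.90 n257
13.5: y -15.5 13.7 mid -0.90 n139
16.5: y -7.8 6.0 mid -0.89 n120
19.5: y -7.7 6.0 mid -0.89 n99
22.5: y -8.2 6.4 mid -0.88 n122
25.5: y -10.1 8.4 mid -0.88 n151
28.5: y -10.1 8.3 mid -0.88 n102
31.5: y -10.1 8.3 mid -0.88 n121
34.5: y -10.0 8.3 mid -0.87 n128
37.5: y -9.0 7.2 mid -0.87 n127
40.5: y -10.3 8.6 mid -0.86 n138
43.5: y -11.8 10.5 mid -0.63 n141
46.5: y -13.6 11.9 mid -0.86 n142
49.5: y -13.6 11.9 mid -0.86 n100
xmax 0.05068281523889311
```

View pics/k1.png

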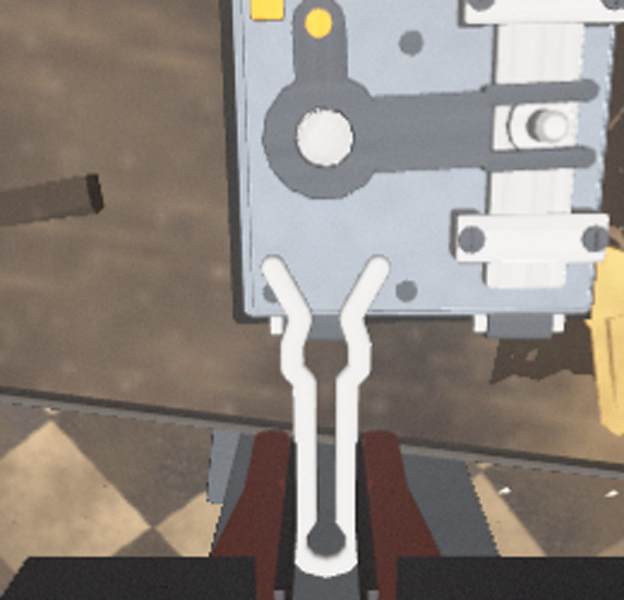

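```bash
python3 -m pendant '{"fingers":[0,0,0,0,0],"slide":[[0,0,25],[0,0,25],[0,0,10],[0,0,0],[0,0,0]],"angular":[[0,0,0],[0,0,0],[0,0,0],[0,0,0],[0,0,0]]}' 50
python3 k.py k2; python3 m.py k2 .371 .0649 .0598 .1338 | grep -E "z|19.5|31.5|xmax"
```

```text
clock: 18.85
position: [0.3716, 0.065, 0.0604]
orientation: [-3.142, -0.001, 0.131]
ft_force: [0.1, -0.2, -0.5]
width: 0.0127
grasp_force: 50.8
[0.3716 0.065  0.0605] [-3.1416 -0.0013  0.131 ] 0.01270129680042523 [-0.0596 -0.0436 -0.5737]
head [0.4415 0.0737 0.0716] [0.4344 0.0667 0.0662] [0.4482 0.0804 0.0744]
clip_seat 0.74 [324.4, 205.7] [0.4018 0.0686 0.062 ]
clip_shank 0.84 [325.7, 252.6] [0.3765 0.0646 0.062 ]
post 0.71 [322.7, 124.2] [0.4411 0.0746 0.0617]
post 0.58 [323.2, 123.7] [0.4413 0.0744 0.0617]
2841 z [-0.0026  0.0036  0.0061]
19.5: y -7.8 5.9 mid -0.94 n120
31.5: y -10.2 8.2 mid -0.97 n100
xmax 0.06072319583250153
```

```bash
python3 -m pendant '{"fingers":[0,0,0,0,0],"slide":[[0,-0.5,0.6],[8,0,0],[8,0,0],[6,0,0],[2,0,0]],"angular":[[0,0,0],[0,0,0],[0,0,0],[0,0,0],[0,0,0]]}' 55
python3 -m pendant '{"fingers":[0,0,0,0,0],"slide":[[1,0,0],[1,0,0],[1,0,0],[0,0,0],[0,0,0]],"angular":[[0,0,0],[0,0,0],[0,0,0],[0,0,0],[0,0,0]]}' 55
python3 k.py k3; python3 m.py k3 .3985 .069 .0598 .131 | grep -E "z|19.5|xmax"
```

```text
clock: 19.68
position: [0.3954, 0.0686, 0.0592]
orientation: [-3.142, -0.0, 0.131]
ft_force: [-0.0, -0.5, -0.3]
width: 0.0124
grasp_force: 55.7
clock: 20.3
position: [0.3977, 0.0689, 0.0593]
orientation: [3.142, 0.0, 0.131]
ft_force: [0.6, 0.4, -0.3]
width: 0.0127
grasp_force: 55.7
[0.3977 0.0689 0.0593] [3.1416 0.0002 0.1308] 0.012555191774274072 [-0.7088 -0.3192 -1.2965]
head [0.4422 0.0738 0.0714] [0.4347 0.0671 0.066 ] [0.4483 0.0806 0.0744]
clip_shank 0.93 [323.5, 253.0] [0.4022 0.0696 0.0608]
clip_shank 0.3 [372.9, 135.4] [0.4652 0.0545 0.0608]
post 0.7 [321.9, 179.2] [0.4414 0.0755 0.0617]
4579 z [-0.0032 -0.0009  0.0053]
19.5: y -7.7 5.9 mid -0.89 n120
43.5: y -19.5 15.3 mid -2.08 n266
xmax 0.06040434700383446
```

```bash
for i in 1; do python3 -m pendant '{"fingers":[0,0,0,0,0],"slide":[[1,0,0],[1,0,0],[1,0,0],[1,0,0],[0,0,0]],"angular":[[0,0,0],[0,0,0],[0,0,0],[0,0,0],[0,0,0]]}' 55; done
```

```text
clock: 21.12
position: [0.4009, 0.0694, 0.0591]
orientation: [3.142, 0.002, 0.131]
ft_force: [-4.8, -1.5, -0.0]
width: 0.0126
grasp_force: 55.6
```

```bash
python3 -m pendant '{"fingers":[0,0,0,0,0],"slide":[[1,0,0],[1,0,0],[1,0,0],[0,0,0],[0,0,0]],"angular":[[0,0,0],[0,0,0],[0,0,0],[0,0,0],[0,0,0]]}' 55
```

```text
clock: 21.75
position: [0.403, 0.0696, 0.059]
orientation: [3.142, 0.003, 0.131]
ft_force: [-7.8, -0.9, 1.2]
width: 0.0124
grasp_force: 55.5
```

```bash
python3 -m pendant '{"fingers":[0,0,0,0,0],"slide":[[1,0,-0.3],[1,0,0],[0.5,0,0],[0.5,0,0],[0,0,0]],"angular":[[0,0,0],[0,0,0],[0,0,0],[0,0,0],[0,0,0]]}' 55
```

```text
clock: 22.38
position: [0.4052, 0.0699, 0.0591]
orientation: [3.142, 0.005, 0.131]
ft_force: [-8.5, -0.7, 1.0]
width: 0.0127
grasp_force: 55.5
```

```bash
python3 -m pendant '{"fingers":[0,0,0,0,0],"slide":[[0.7,0,0],[0.7,0,0],[0.6,0,0],[0,0,0],[0,0,0]],"angular":[[0,0,0],[0,0,0],[0,0,0],[0,0,0],[0,0,0]]}' 55
```

```text
clock: 23.0
position: [0.4104, 0.0706, 0.0597]
orientation: [-3.142, -0.002, 0.131]
ft_force: [-2.0, -0.0, -0.9]
width: 0.0129
grasp_force: 55.8
```

```bash
python3 -m pendant '{"fingers":[0,0,0,0,0],"slide":[[0.7,0,0],[0.7,0,0],[0.6,0,0],[0,0,0],[0,0,0]],"angular":[[0,0,0],[0,0,0],[0,0,0],[0,0,0],[0,0,0]]}' 55
```

```text
clock: 23.62
position: [0.4119, 0.0708, 0.0596]
orientation: [-3.142, -0.0, 0.131]
ft_force: [-1.7, -0.7, 0.3]
width: 0.012
grasp_force: 55.7
```

```bash
python3 -m pendant '{"fingers":[0,0,0,0,0],"slide":[[0.7,0,0],[0.7,0,0],[0.6,0,0],[0,0,0],[0,0,0]],"angular":[[0,0,0],[0,0,0],[0,0,0],[0,0,0],[0,0,0]]}' 55
```

```text
clock: 24.25
position: [0.4132, 0.071, 0.0595]
orientation: [-3.142, 0.001, 0.131]
ft_force: [-2.8, -0.9, -0.5]
width: 0.0123
grasp_force: 55.7
```

```bash
python3 -m pendant '{"fingers":[0,0,0,0,0],"slide":[[0.8,0,0],[0.8,0,0],[0.7,0,0],[0.7,0,0],[0,0,0]],"angular":[[0,0,0],[0,0,0],[0,0,0],[0,0,0],[0,0,0]]}' 55
python3 k.py k4
```

```text
clock: 24.88
position: [0.415, 0.0712, 0.0593]
orientation: [3.142, 0.003, 0.131]
ft_force: [-6.1, -0.7, 2.7]
width: 0.0129
grasp_force: 55.5
[0.415  0.0712 0.0593] [3.1416 0.0033 0.1309] 0.012282243440834452 [-7.9296 -1.167   1.9559]
head [0.4453 0.0744 0.0713] [0.4376 0.0674 0.066 ] [0.4511 0.0811 0.0739]
clip_seat 0.68 [326.6, 206.5] [0.445  0.0737 0.0608]
clip_shank 0.87 [319.9, 252.4] [0.4196 0.0738 0.0608]
post 0.75 [370.6, 200.4] [0.4513 0.0526 0.0617]
post 0.6 [323.6, 208.1] [0.4443 0.0751 0.0617]
```

```bash
python3 -m pendant '{"fingers":[0,0,0,0,0],"slide":[[0.8,0,0],[0.8,0,0],[0.8,0,0],[0,0,0],[0,0,0]],"angular":[[0,0,0],[0,0,0],[0,0,0],[0,0,0],[0,0,0]]}' 55
python3 k.py k5 | head -2
python3 -m pendant '{"fingers":[0,0,0,0,0],"slide":[[-2,0,0],[-2,0,0],[-2,0,0],[-1.5,0,0],[0,0,0]],"angular":[[0,0,0],[0,0,0],[0,0,0],[0,0,0],[0,0,0]]}' 55
python3 k.py k6
```

```text
clock: 25.7
position: [0.4161, 0.0713, 0.059]
orientation: [3.142, 0.006, 0.131]
ft_force: [-9.8, -1.0, 1.8]
width: 0.0126
grasp_force: 55.5
[0.4161 0.0714 0.059 ] [3.1415 0.0057 0.131 ] 0.012453074540665533 [-9.998  -1.5059  3.2967]
head [0.4463 0.0744 0.0713] [0.4385 0.0675 0.066 ] [0.4521 0.0812 0.0746]
clock: 26.52
position: [0.4123, 0.0709, 0.0598]
orientation: [-3.142, -0.001, 0.131]
ft_force: [-1.0, -0.3, -1.8]
width: 0.0124
grasp_force: 55.8
[0.4123 0.0709 0.0597] [-3.1416 -0.0013  0.1308] 0.012705582127393398 [-0.6846 -0.5384 -1.8816]
head [0.4428 0.074  0.0713] [0.4351 0.067  0.0662] [0.449  0.0808 0.0746]
clip_seat 0.68 [324.8, 205.0] [0.4429 0.0743 0.0612]
clip_shank 0.92 [325.3, 254.4] [0.4161 0.0705 0.0612]
post 0.69 [325.0, 207.6] [0.4417 0.0741 0.0617]
post 0.25 [323.7, 203.6] [0.4437 0.075  0.0617]
```

```bash
python3 -m pendant '{"fingers":[0,0,26,26,26],"slide":[[-0.5,0,0.5],[0,0,0],[0,0,0],[0,0,0],[0,0,0]],"angular":[[0,0,0],[0,0,0],[0,0,0],[0,0,0],[0,0,0]]}' 10
python3 -m pendant '{"fingers":[26,26,26,26,26],"slide":[[0,0,-5],[0,0,-30],[-10,0,-40],[-10,0,0],[0,0,0]],"angular":[[0,0,0],[0,0,0],[0,0,0],[0,0,0],[0,0,0]]}' 10
python3 k.py k7; python3 - <<'E'
from c import *
p=np.load("pics/k7.npz",allow_pickle=True); p={k:(p[k].item() if p[k].ndim==0 else p[k]) for k in p.files}
P=cloud(p);d=P[:,:2]-[.4414,.0738];c,s=np.cos(.131),np.sin(.131);x=d[:,0]*c+d[:,1]*s;y=-d[:,0]*s+d[:,1]*c
for n,m in (("shanks",(x<-.018)&(x>-.033)&(abs(abs(y)-.0045)<.0015)),("loop",(x<-.045)&(x>-.056)&(abs(y)<.01)&(P[:,2]>.05)),("legtips",(x>.008)&(x<.02)&(abs(y)<.014)&(P[:,2]>.0605)),("hub lever",(x>.0)&(x<.03)&(abs(y)<.006)&(P[:,2]<.0605)&(P[:,2]>.05)),("arm",(y<-.025)&(y>-.04)&(abs(x-.006)<.005))):
    if m.any(): print(n,m.sum(),np.percentile(P[m,2],[10,50,90]),"x",x[m].min(),x[m].max(),"y",y[m].min(),y[m].max())
E
```

```text
clock: 27.35
position: [0.411, 0.0707, 0.0591]
orientation: [-3.142, 0.0, 0.131]
ft_force: [0.3, 0.0, -0.1]
width: 0.0231
grasp_force: 0.0
clock: 27.98
position: [0.3902, 0.0679, 0.1339]
orientation: [-3.142, 0.0, 0.131]
ft_force: [0.3, -0.2, -0.7]
width: 0.0228
grasp_force: 0.0
[0.3906 0.068  0.1336] [3.1416 0.0009 0.1309] 0.022695024036685316 [-0.5019  0.517  -0.167 ]
head [0.4418 0.0735 0.0715] [0.4347 0.0668 0.0662] [0.4481 0.0802 0.0747]
clip_seat 0.84 [324.7, 141.6] [0.4519 0.0755 0.1351]
clip_shank 0.7 [326.4, 181.9] [0.4326 0.0722 0.1351]
clip_shank 0.63 [326.8, 144.1] [0.4509 0.0744 0.1351]
post 0.95 [328.6, 143.6] [0.4422 0.0716 0.0617]
shanks 1050 [0.0624 0.2301 0.2317] x -0.03286131997635132 -0.01800126140421628 y -0.005989795167088056 0.005998171199107137
loop 153 [0.0604 0.0614 0.0623] x -0.053128670421872796 -0.04515487143649133 y -0.00933962216718938 0.008257785461843832
legtips 292 [0.0618 0.0629 0.064 ] x 0.00831640763103719 0.01975912675858824 y -0.013338898268531633 0.013048732807485378
hub lever 542 [0.0566 0.0577 0.0586] x 0.005021958321474016 0.029359602313487144 y -0.005359263509174572 0.005695372619300143
arm 361 [0.0324 0.0576 0.0586] x 0.0010152966413858409 0.010987198319169646 y -0.039989756565615014 -0.02501735755580226
```

```bash
python3 -c "
from h import *
print(bot.sign_off())"
```

```text
the job is handed in; nothing more can be done
None
```

The job is handed in, at about 28 s of the allowed 61 s. The lever lies fully down on its shoulders. The clip snapped past the neck and sits home against the post, with about 10 N at most read at the wrist while pushing it. I touched none of the bystander objects.

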